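# Change a snap-in battery pack from its charging dock to a portable calibrator

### The job

The battery pack in the charging dock is charged: squeeze the two sprung tabs on its sides together to free it and draw it straight up out of the dock, then push it into the empty battery bay of the portable calibrator until it is fully home and both tabs have snapped in, and leave it there. Use no more force than the latches need: do not crush the tabs, tug or ram the pack against either bay, or disturb the other things on the bench.

Things in the scene. Friction and masses are not known exactly. Their poses are not given: they have to be found in the camera images.
- pack_center (a point): Middle (half-way up) of the battery pack: dark plastic, 74 mm tall, 0.18 to 0.29 kg, latched in the dock at the start. z up, x along its long side. Its stem, foot to 44 mm up, is 44 (x) by 41 mm (y), foot bevelled 1 mm; the head above is 44 by 23 mm. A grey sprung tab, hinged 5 mm above the foot, stands in a recess in the middle of each broad side (+y, -y). It fits a bay either way round.
- pack_top (a point): Middle of the flat top of the pack's head, 37 mm above pack_center; the place to press on. The tabs must be free to move while it is pressed home, or be let go once it is down.
- pack_pad_l (a point): Middle of the ribbed outer face of the finger pad that ends the pack's tab on its +y side, 19 mm above pack_center. The pad is 22 mm wide (x) and 20 mm high; its face flares 11 degrees out towards the top when free and is upright when squeezed in. Keep to 60 N or less on a pad: more crushes it.
- pack_pad_r (a point): Middle of the ribbed outer face of the finger pad that ends the pack's tab on its -y side, 19 mm above pack_center. The pad is 22 mm wide (x) and 20 mm high; its face flares 11 degrees out towards the top when free and is upright when squeezed in. Keep to 60 N or less on a pad: more crushes it.
- pack_tab_l (a joint): Angle of the +y tab: 0 free or snapped in, 0.19 squeezed to its stop. Free, the two pads measure 48 mm over their outsides at the bottom and 56 mm at the top; at the stops 32 mm. That takes about 12 N on each pad, and the pack can then be lifted by the pads. Each tab's barb hooks under a lip of the bay; from 0.15 both barbs clear the lips; hooked, they hold against any fair pull.
- pack_tab_r (a joint): Angle of the -y tab, likewise: 0 free or snapped in, 0.19 squeezed to its stop.
- charger_bay (a point): Middle of the floor of the bay in the charging dock, a fixed grey block 108 by 116 mm, 45 mm high; axes along the bay's sides, z up. The pack starts here in line with it, foot 1 mm above the floor, so pack_center is 38 mm above this point. The rim is 37 mm above the floor; nothing near stands higher. A sprung contact block lifts the pack with 6 to 10 N, some 7 mm, once the tabs are squeezed.
- calibrator_bay (a point): Middle of the floor of the empty bay in the portable calibrator, a fixed grey instrument 204 by 164 mm, 52 mm high, lying face up; the bay is at the end near the robot. Axes as the dock bay. Its contact block stands 8 mm above the floor. Home and let go, the pack is held with its foot 1 mm above the floor, pack_center 38 mm above this point; not snapped in, it stays 2 mm or more higher.
- calibrator_mouth (a point): Middle of that bay's mouth, level with its rim, 37 mm above its floor: 46 mm along x, 43 mm along y, bevel 1 mm wide, so 1 mm of play round the stem. The pack's long side goes along x. With free tabs the pack stops with its foot 10 to 15 mm above the floor, barbs on the lips; 15 to 25 N straight down on its head takes it past them to the floor, where the tabs snap out.
- screwdriver: Screwdriver with a black handle, 170 mm, lying loose between the dock and the calibrator; not to be moved.
- wrench: Steel spanner, 150 mm, lying loose to the left; not to be moved.
- fitting_small: Brass hexagon pressure fitting, 19 mm across, 30 mm tall, standing loose; not to be moved.
- fitting_large: Steel hexagon pressure fitting, 26 mm across, 36 mm tall, standing loose; not to be moved.
Mind the look-alikes: they are no part of the job. There is more than one size of the part that bears pack_center; the job needs the middle-sized.

How it is judged:
By the outcome, as a careful person would: the job done as asked, in the order asked, and still so for the second after the job is handed in, with the robot touching nothing.
It also fails if it takes over 58 s, if anything falls off the work surface, if the arm or the gripper's body presses on something with over 40 N, if the wrist force passes 120 N, or if a joint passes its speed limit or range.

### The arm

A 7-joint arm with a two-finger parallel gripper is mounted at the origin on the work surface. World frame = base frame: x ahead of the robot, y to its left, z up, the work surface at z = 0. Lengths are in m, angles in rad, forces in N, time in s.
With the tool pointing down it reaches from about 0.4 to 0.85 m from the base axis. Payload 4.5 kg.
Tool frame: the origin (TCP) lies on the centre line of the jaws, within the pads' length; the fingertips stand 8 mm ahead of it and the grasp point (between the pads) lies 11 mm behind it; z points along the fingers, x is the direction in which the jaws open and shut, and the axes are right-handed (so a half turn about z gives the same grasp; the last joint's range is limited). The gripper opens to 88 mm and grips with 3 to 60 N. Pads are 18 mm wide; open, the fingers measure 123 mm over their backs; the gripper's body (75 mm by 187 mm) begins 45 mm behind the grasp point.
Start: joints at [-1.085, 0.689, -0.195, 1.565, 0.157, 0.902, -0.215], TCP at [0.273, 0.562, 0.247] pointing down, gripper open.
Joint ranges: [-3.01, 3.01], [-0.46, 2.08], [-1.47, 1.51], [0.13, 2.56], [-1, 4.14], [0.04, 2.09], [-2.66, 2.66]. Speed limits (rad/s): [2.57, 2.57, 3.14, 3.14, 3.14, 3.14, 3.14].

### API

Orientations are given as a unit quaternion [x, y, z, w].
In Python, from plant import get_state, snapshot, finish_job, boxes_of, pinpoint gives the robot as it stands.
- The arm moves only by the shell command python3 -m creep 'ROWS' [FORCE]. ROWS is JSON, a list of rows, each an object with "hand": the finger opening in m, from 0 to 0.0881; "slide": the shift along the tool's x, y, z in m, a list of three; "turn": the turn about the tool's z in degrees. A call has 1 to 5 rows; each row shifts and turns the commanded pose from where the row before left it, along the tool's axes as they then stand; what a row does not reach is not made up. A row lasts 1/8 s, in which the tool goes at most 62.5 mm and 10.7 degrees, less where a joint would pass 70% of its speed; a pose out of reach is approached as far as the arm can. A call is refused whole if a number of a shift passes 0.0625 or a number of a turn 10.7, either way. A call with a gripper value outside its range is refused whole. The fingers move at their own pace and stop on an object; FORCE is the grip in N (left out, the last holds). Time passes only in rows, so rows that do not move let the fingers close. It gives the time, the measured TCP pose, the force and the opening at its end, in the units of the state.
- get_state(): the state, without advancing time (a new reading comes with each control period).
- snapshot(name): name is "scene" or "top" or "wrist"; returns a dict with "frame" (384x512x3 uint8, red, green, blue), "depth" (384x512 float32, m along the optical axis (not along the pixel's ray), 0 where there is no reading), "mtx" (3x3 intrinsics, pixels), "camera_from_world" (4x4, takes a point from world to camera coordinates). Camera axes: x right, y down, z forward; pixel columns grow to the right and rows downward; lengths in m; the calibration is good to about 2 mm. A picture is of the moment at which its call begins.
- finish_job(): hands the job in, once; it reports no verdict.
Trained networks look in a picture, given as the dict that the camera call returned (one of the last four; its "shot" number tells which), for a name from the list of things; names that differ only in an ending like _2 or _b are one class to them, and where a whole thing is asked for, a point or a joint stands for the part that bears it (a point fixed in the world has none). Each returns a list of dicts, best first, with "conf" (0 to 1); they miss things now and then, are a little off and sometimes report something else, mostly with a low value. They report only what shows in the picture. A call takes as long as a camera call. They do not tell look-alikes from the thing itself.
- boxes_of(target, picture): "uv" ([column, row] in pixels, amid what is visible of it).
- pinpoint(target, picture): "uv" ([column, row] in pixels: a listed point, or the origin of a listed thing).
The state is a dict: "clock": time; "q": joint angles; "qd": joint speeds; "joint_torque": joint torques, N m; "tool_pos": TCP position; "eef_rot": TCP orientation; "contact_force": force on the tool from outside, world axes, zero at the start; "moment": the same for the moment, N m; "opening": opening from 0.0 (shut) to 1.0 (fully open).
Only numpy, scipy, OpenCV 4.12 (cv2) and the standard library are available. Lean on these libraries where they do the work, as an engineer would, in place of code of your own. Each camera call takes 0.05 s, during which the arm holds its last target.

## Working session

There is one attempt and no reset: what is moved stays moved. The work goes in short steps, Python scripts to look and compute and a shell command to move; the robot and the scene stay as the last step left them, time stands still between calls to the robot, and variables do not carry over. Pictures are saved under pics/ and viewed, and the job is handed in when it is done.

```bash
ls; mkdir -p pics
cat > h.py <<'E'
import numpy as np, cv2
from plant import get_state, snapshot, finish_job, boxes_of, pinpoint
def save(p,n,marks=()):
    im=cv2.cvtColor(p["frame"],cv2.COLOR_RGB2BGR).copy()
    for (u,v,c) in marks: cv2.circle(im,(int(u),int(v)),3,c,1)
    cv2.imwrite("pics/"+n,im)
def world(p,u,v,z=None):
    K=p["mtx"];T=np.linalg.inv(p["camera_from_world"])
    r=np.linalg.inv(K)@np.array([u,v,1.])
    if z is None:
        d=p["depth"][int(round(v)),int(round(u))]; return (T@np.append(r*d,1))[:3]
    o=T[:3,3];D=T[:3,:3]@r; return o+D*(z-o[2])/D[2]
def proj(p,X):
    c=p["camera_from_world"]@np.append(X,1); q=p["mtx"]@c[:3]; return q[:2]/q[2]
E
python3 - <<'E'
from h import *
np.set_printoptions(precision=4,suppress=True)
s=get_state();print({k:np.round(v,3) for k,v in s.items()})
for n in["scene","top"]:
    p=snapshot(n);save(p,n+"0.png")
    for t in["pack_center","pack_top","pack_pad_l","pack_pad_r","charger_bay","calibrator_bay","calibrator_mouth"]:
        for r in pinpoint(t,p):
            u,v=r["uv"];print(n,t,np.round(r["uv"],1),round(r["conf"],2),world(p,u,v))
E
```

```text
pics
{'clock': np.float64(0.0), 'q': array([-1.085,  0.69 , -0.195,  1.566,  0.157,  0.902, -0.215]), 'qd': array([-0.   , -0.001, -0.002, -0.001,  0.   , -0.001,  0.   ]), 'joint_torque': array([  0.   , -52.755,  -1.267, -15.342,  -0.053,   0.006,   0.   ]), 'tool_pos': array([0.273, 0.562, 0.246]), 'eef_rot': array([ 0.847,  0.531, -0.001,  0.001]), 'contact_force': array([-0.015,  0.339,  0.229]), 'moment': array([0.037, 0.016, 0.033]), 'opening': np.float64(1.005)}
scene pack_center [198.5 141.9] 0.78 [ 0.3859 -0.1719  0.089 ]
scene pack_center [166.8 170.8] 0.62 [ 0.4753 -0.2358  0.0577]
scene pack_center [149.8 146.1] 0.58 [ 0.375  -0.3201  0.0391]
scene pack_center [112.7 166.9] 0.51 [ 0.4484 -0.4058  0.0138]
scene pack_top [197.7 127.9] 0.66 [ 0.3414 -0.185   0.0982]
scene pack_top [157.8 160.5] 0.57 [ 0.43   -0.2776  0.0434]
scene pack_top [150.8 142.6] 0.45 [ 0.3749 -0.3146  0.0531]
scene pack_top [342.7 194.2] 0.16 [0.4454 0.2224 0.0244]
scene pack_pad_l [242.6 255.6] 0.67 [ 0.6633 -0.001   0.0106]
scene pack_pad_l [150.1 147.6] 0.56 [ 0.3823 -0.3164  0.0406]
scene pack_p
[... 1235 characters left out ...]
336.9 257.9] 0.8 [ 0.3486 -0.1824  0.0958]
top pack_top [362.9 214.2] 0.68 [ 0.4665 -0.2543  0.0825]
top pack_top [370.4 216.6] 0.57 [ 0.4615 -0.2764  0.0735]
top pack_pad_l [367.2 216.3] 0.58 [ 0.4644 -0.2726  0.0527]
top pack_pad_l [337.1 271.8] 0.56 [ 0.3128 -0.1844  0.0861]
top pack_pad_l [334.6 247.5] 0.53 [ 0.3762 -0.1799  0.0733]
top pack_pad_r [367.2 216.3] 0.58 [ 0.4644 -0.2726  0.0527]
top pack_pad_r [337.1 271.8] 0.56 [ 0.3128 -0.1844  0.0861]
top pack_pad_r [334.6 247.5] 0.53 [ 0.3762 -0.1799  0.0733]
top charger_bay [356.9 217.2] 0.82 [ 0.4582 -0.2387  0.0804]
top calibrator_bay [190. 211.] 0.9 [0.4705 0.224  0.0215]
top calibrator_mouth [186.2 211. ] 0.69 [0.4705 0.2354 0.0188]
```

View pics/scene0.png

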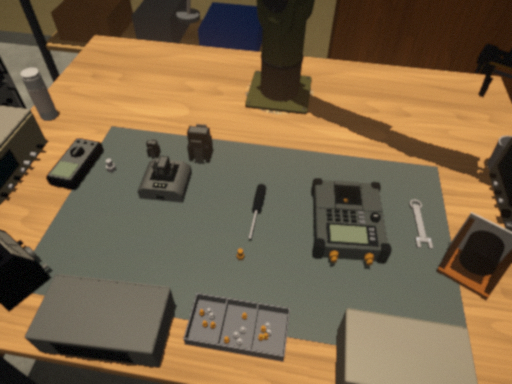

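View pics/top0.png

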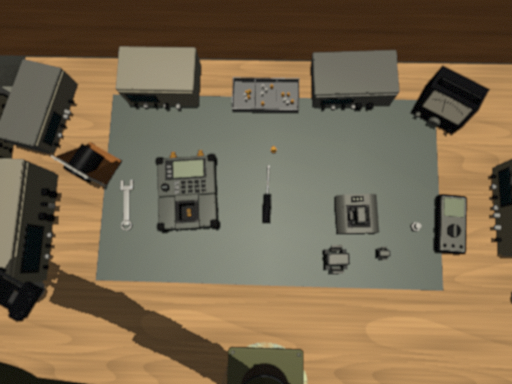

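The pack sits in the dock at top-view (357,215). Look-alikes stand at (337,259), larger, and (382,253), smaller. The calibrator bay is at (187,212) and the screwdriver at (267,195). I'll square up the tool and go above the calibrator bay, which is on the way, to measure it with the wrist camera.

```bash
cat >> h.py <<'E'
from scipy.spatial.transform import Rotation as R
np.set_printoptions(precision=4,suppress=True)
def go(x,y,z,yaw):
    """print tool-axes slide needed after turning so tool x has world yaw (deg)"""
    s=get_state(); r=R.from_quat(s["eef_rot"]); X=r.as_matrix()[:,0]
    cy=np.degrees(np.arctan2(X[1],X[0])); t=-((yaw-cy+180)%360-180)
    d=np.array([x,y,z])-s["tool_pos"]
    a=r.as_matrix(); r2=(r*R.from_euler('z',t,degrees=True)).as_matrix()
    print("clock",s["clock"],"pos",s["tool_pos"],"yaw",cy,"turn",t,"slide after turn(mm)",1000*r2.T@d,"slide before",1000*a.T@d,"tilt",a[:,2],"F",s["contact_force"],"op",s["opening"]*88.1)
E
python3 - <<'E'
from h import *
p=snapshot("wrist");save(p,"w0.png")
T=np.linalg.inv(p["camera_from_world"]);s=get_state();r=R.from_quat(s["eef_rot"]).as_matrix()
print(p["mtx"]);print("cam in tool",r.T@(T[:3,3]-s["tool_pos"]),"\n",r.T@T[:3,:3])
go(0.47,0.23,0.26,90)
E
```

```text
[[332.7094   0.     255.5312]
 [  0.     332.7094 188.0586]
 [  0.       0.       1.    ]]
cam in tool [-0.0006 -0.0699 -0.1381] 
 [[ 1.      0.     -0.0012]
 [ 0.0003  0.9632  0.2687]
 [ 0.0011 -0.2687  0.9632]]
clock 0.85 pos [0.2728 0.5623 0.2467] yaw 64.11758569909527 turn -25.882414300904713 slide after turn(mm) [-332.3177  197.1547  -13.2771] slide before [-212.9204  322.4437  -13.2771] tilt [ 0.      0.0001 -1.    ] F [-1.0557  0.0974 -0.9049] op 88.32386252769311
```

View pics/w0.png

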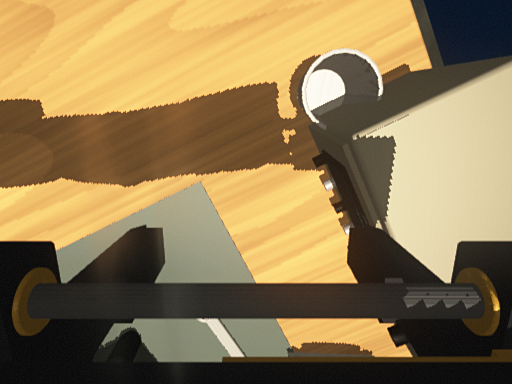

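```bash
python3 -m creep '[{"hand":0.088,"slide":[0,0,-0.0045],"turn":-8.6},{"hand":0.088,"slide":[0,0,-0.0045],"turn":-8.6},{"hand":0.088,"slide":[0,0,-0.0045],"turn":-8.7},{"hand":0.088,"slide":[-0.0475,0.028,0],"turn":0},{"hand":0.088,"slide":[-0.0475,0.028,0],"turn":0}]' 10
python3 -m creep '[{"hand":0.088,"slide":[-0.0475,0.028,0],"turn":0},{"hand":0.088,"slide":[-0.0475,0.028,0],"turn":0},{"hand":0.088,"slide":[-0.0475,0.028,0],"turn":0},{"hand":0.088,"slide":[-0.0475,0.028,0],"turn":0},{"hand":0.088,"slide":[-0.0475,0.028,0],"turn":0}]'
python3 -m creep '[{"hand":0.088,"slide":[0,0,0],"turn":0}]'
python3 - <<'E'
from h import *
go(0.47,0.23,0.26,90)
p=snapshot("wrist");save(p,"w1.png")
for t in["calibrator_bay","calibrator_mouth"]:
    for r in pinpoint(t,p): u,v=r["uv"];print(t,r["uv"],r["conf"],world(p,u,v),world(p,u,v,0.052))
E
```

```text
clock: 1.48
tool_pos: [0.3293, 0.4666, 0.2602]
eef_rot: [0.707, 0.708, 0.0, -0.0]
contact_force: [0.2, -0.3, -1.0]
opening: 1.0
clock: 2.1
tool_pos: [0.4699, 0.2283, 0.2605]
eef_rot: [0.707, 0.707, 0.0, 0.0]
contact_force: [0.3, 1.4, 0.1]
opening: 0.999
clock: 2.22
tool_pos: [0.4716, 0.2243, 0.26]
eef_rot: [0.711, 0.704, -0.001, 0.002]
contact_force: [-0.8, 0.1, 0.0]
opening: 0.999
clock 2.225 pos [0.4716 0.2243 0.26  ] yaw 89.44739141120715 turn -0.5526085887928502 slide after turn(mm) [ 5.6754 -1.6499 -0.0669] slide before [ 5.6592 -1.7045 -0.0669] tilt [ 0.001  -0.0033 -1.    ] F [-0.7507  0.1211  0.0286] op 88.02833814034375
calibrator_bay [260.1, 155.2] 0.92 [0.4673 0.2282 0.0237] [0.4624 0.228  0.052 ]
calibrator_mouth [258.7, 160.6] 0.69 [0.4736 0.2266 0.0235] [0.4681 0.2265 0.052 ]
```

View pics/w1.png

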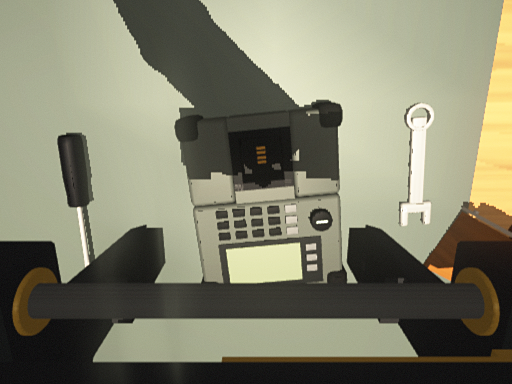

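The bay opening is at about (262,155), in shadow, with the contact block's gold stripes at (261,155). The calibrator is slightly yawed. I'll move closer and use the depth to get the rim's outline and yaw.

```bash
python3 -m creep '[{"hand":0.088,"slide":[0.001,-0.001,0.045],"turn":0},{"hand":0.088,"slide":[0,0,0.045],"turn":0},{"hand":0.088,"slide":[0,0,0],"turn":0},{"hand":0.088,"slide":[0,0,0],"turn":0}]'
cat >> h.py <<'E'
def cloud(p):
    d=p["depth"];v,u=np.mgrid[:d.shape[0],:d.shape[1]];K=p["mtx"]
    P=np.stack([(u-K[0,2])*d/K[0,0],(v-K[1,2])*d/K[1,1],d],-1)
    T=np.linalg.inv(p["camera_from_world"]);W=P@T[:3,:3].T+T[:3,3];W[d<=0]=np.nan;return W
def hmap(W,cx,cy,half,n,lo=0,hi=0.15,col=None):
    s=5; m=(np.abs(W[...,0]-cx)<half)&(np.abs(W[...,1]-cy)<half)&(W[...,2]<hi)
    P=W[m];im=np.zeros((int(2*half*1000),)*2)
    i=((cx+half-P[:,0])*1000).astype(int);j=((cy+half-P[:,1])*1000).astype(int)
    np.maximum.at(im,(i.clip(0,im.shape[0]-1),j.clip(0,im.shape[0]-1)),(P[:,2]-lo)/(hi-lo)*255)
    im=cv2.resize(im.clip(0,255).astype(np.uint8),None,fx=s,fy=s,interpolation=cv2.INTER_NEAREST)
    cv2.imwrite("pics/"+n,cv2.applyColorMap(im,cv2.COLORMAP_JET))
E
python3 - <<'E'
from h import *
p=snapshot("wrist");save(p,"w2.png");np.save("w2.npy",p,allow_pickle=True)
go(.47,.23,.17,90)
W=cloud(p);hmap(W,.47,.23,.06,"h2.png",hi=.07)
for t in["calibrator_bay","calibrator_mouth"]:
    for r in pinpoint(t,p): u,v=r["uv"];print(t,r["uv"],r["conf"],world(p,u,v))
E
```

```text
clock: 2.88
tool_pos: [0.4681, 0.2326, 0.1715]
eef_rot: [0.706, 0.708, 0.001, -0.0]
contact_force: [-0.8, 0.2, 0.1]
opening: 0.997
clock 2.925 pos [0.4686 0.2325 0.1719] yaw 90.09400939117724 turn 0.09400939117722373 slide after turn(mm) [-2.4776  1.42    1.9045] slide before [-2.48    1.4159  1.9045] tilt [ 0.0025  0.0021 -1.    ] F [ 0.0423 -0.4453 -0.2764] op 87.91052331571963
calibrator_bay [250.1, 177.2] 0.85 [0.468  0.2276 0.0229]
calibrator_bay [30.5, 229.0] 0.25 [0.5207 0.0191 0.0158]
calibrator_mouth [251.1, 186.8] 0.78 [0.4768 0.2285 0.023 ]
```

View pics/w2.png

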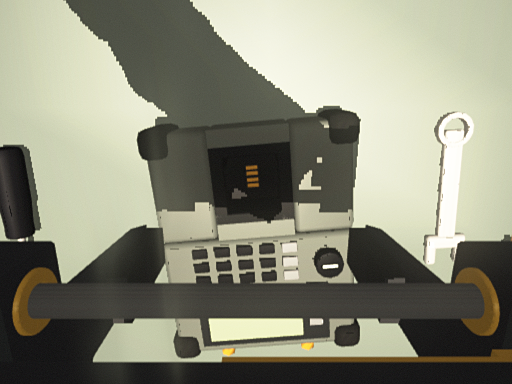

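View pics/h2.png

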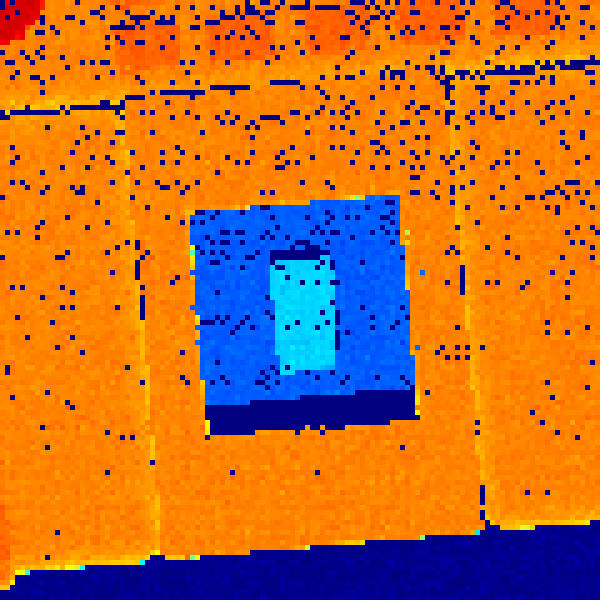

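```bash
cat >> h.py <<'E'
def hole(W,cx,cy,half,thr,k=5):
    m=(np.abs(W[...,0]-cx)<half)&(np.abs(W[...,1]-cy)<half)&(W[...,2]>thr)
    P=W[m];n=int(2*half*2000);im=np.zeros((n,n),np.uint8)
    i=((cx+half-P[:,0])*2000).astype(int).clip(0,n-1);j=((cy+half-P[:,1])*2000).astype(int).clip(0,n-1)
    im[i,j]=255
    im=cv2.morphologyEx(im,cv2.MORPH_CLOSE,np.ones((k,k)))
    c,_=cv2.findContours(255-im,cv2.RETR_LIST,cv2.CHAIN_APPROX_NONE)
    for q in c:
        if 2000<cv2.contourArea(q)<n*n*.8:
            (a,b),wh,t=cv2.minAreaRect(q)
            print("hole center",cx+half-(b+.5)/2000,cy+half-(a+.5)/2000,"size mm",np.array(wh)/2,"angle(img)",t,"rim z",np.median(P[:,2]))
E
python3 - <<'E'
from h import *
p=np.load("w2.npy",allow_pickle=True).item();W=cloud(p)
hole(W,.468,.23,.04,.045)
hole(W,.468,.23,.04,.045,7)
for x,y in[(.455,.243),(.48,.215),(.475,.245),(.467,.23)]:
    m=np.hypot(W[...,0]-x,W[...,1]-y)<.003;print(np.median(W[m],0))
E
```

```text
hole center 0.4677287063598633 0.22930972671508792 size mm [44.4248 42.9461] angle(img) 85.31410217285156 rim z 0.24495229343463676
hole center 0.46791624450683594 0.2294225883483887 size mm [44.3869 42.9263] angle(img) 85.91438293457031 rim z 0.24495229343463676
[0.455  0.2427 0.0152]
[0.4801 0.215  0.0148]
[0.4749 0.2448 0.0149]
[0.4669 0.2302 0.0233]
```

```bash
cat >> h.py <<'E'
def rect(W,cx,cy,half,thr,yaw0,hx,hy,k=7,inner=True,top=9):
    """fit the 4 edges of a hole/block outline in heights>thr, in frame yaw0(deg); returns edges mm"""
    m=(np.abs(W[...,0]-cx)<half)&(np.abs(W[...,1]-cy)<half)&(W[...,2]>thr)&(W[...,2]<top)
    P=W[m];n=int(2*half*2000);im=np.zeros((n,n),np.uint8)
    i=((cx+half-P[:,0])*2000).astype(int).clip(0,n-1);j=((cy+half-P[:,1])*2000).astype(int).clip(0,n-1)
    im[i,j]=255
    im=cv2.morphologyEx(im,cv2.MORPH_CLOSE,np.ones((k,k)))
    if inner: im=255-im
    c,_=cv2.findContours(im,cv2.RETR_EXTERNAL if not inner else cv2.RETR_LIST,cv2.CHAIN_APPROX_NONE)
    c=[q for q in c if 600<cv2.contourArea(q)<n*n*.8]; c=max(c,key=cv2.contourArea)[:,0,:].astype(float)
    X=np.stack([cx+half-(c[:,1]+.5)/2000,cy+half-(c[:,0]+.5)/2000],1)
    a=np.radians(yaw0);B=np.array([[np.cos(a),-np.sin(a)],[np.sin(a),np.cos(a)]])
    L=(X-[cx,cy])@B; mid=np.median(L,0); e={}
    for ax,s,h,o in[(0,1,hx,hy),(0,-1,hx,hy),(1,1,hy,hx),(1,-1,hy,hx)]:
        q=L[(np.abs(L[:,ax]-mid[ax]-s*h)<.005)&(np.abs(L[:,1-ax]-mid[1-ax])<o-.005)]
        l=cv2.fitLine(q.astype(np.float32),cv2.DIST_HUBER,0,1e-5,1e-4).ravel()
        v=l[:2]*(1 if l[1-ax]>0 else -1)
        e[ax,s]=l[2+ax]+ (mid[1-ax]-l[3-ax])*v[ax]/v[1-ax]
        ang=np.degrees(np.arctan2(v[1],v[0]))-(0 if ax==1 else 90)
        print(("x","y")[ax],s,"edge mm",round(1000*e[ax,s],2),"yaw",round(yaw0+ang,2),len(q))
    C=np.array([(e[0,1]+e[0,-1])/2,(e[1,1]+e[1,-1])/2])
    print("size",1000*(e[0,1]-e[0,-1]),1000*(e[1,1]-e[1,-1]),"center",[cx,cy]+B@C)
E
python3 - <<'E'
from h import *
p=np.load("w2.npy",allow_pickle=True).item();W=cloud(p)
for th in(.03,.045,.05): rect(W,.468,.23,.04,th,4.4,.0225,.0215)
m=(np.hypot(W[...,0]-.468,W[...,1]-.23)<.04)&(W[...,2]>.045)&(W[...,2]<.06);print("rim z",np.median(W[m][:,2]))
E
```

```text
x 1 edge mm 21.31 yaw 4.63 65
x -1 edge mm -19.33 yaw -6.54 46
y 1 edge mm 20.33 yaw 5.35 80
y -1 edge mm -21.68 yaw 4.71 70
size 40.63960516228542 42.006634109853344 center [0.469  0.2294]
x 1 edge mm 21.39 yaw 5.14 65
x -1 edge mm -19.05 yaw -7.4 48
y 1 edge mm 20.37 yaw 5.56 80
y -1 edge mm -21.69 yaw 4.64 70
size 40.44169221289585 42.05616011885426 center [0.4692 0.2294]
x 1 edge mm 21.52 yaw 5.43 65
x -1 edge mm -18.51 yaw -9.57 53
y 1 edge mm 20.69 yaw 4.79 83
y -1 edge mm -21.81 yaw 4.86 71
size 40.03771731535698 42.499184169608405 center [0.4695 0.2296]
rim z 0.05199111749425844
```

```bash
cat >> h.py <<'E'
from scipy.optimize import minimize
def boxfit(W,cx,cy,yaw,sx,sy,outz,inz,half=.04,fs=False,lo=-9,hi=9):
    """rect such that points with outz[0]<z<outz[1] lie outside, inz inside. robust (soft L1)"""
    m=(np.abs(W[...,0]-cx)<half)&(np.abs(W[...,1]-cy)<half);P=W[m]
    O=P[(P[:,2]>outz[0])&(P[:,2]<outz[1]),:2];I=P[(P[:,2]>inz[0])&(P[:,2]<inz[1]),:2]
    def f(v):
        x,y,a=v[0]/1e3+cx,v[1]/1e3+cy,np.radians(v[2]);h=np.array([sx,sy])/2+(np.array(v[3:5])/2e3 if fs else 0)
        B=np.array([[np.cos(a),-np.sin(a)],[np.sin(a),np.cos(a)]])
        sd=lambda Q:1e3*np.min(h-np.abs((Q-[x,y])@B),1)
        return np.sum(np.clip(sd(O),0,2.))+np.sum(np.clip(-sd(I),0,2.))
    b=min((minimize(f,[dx,dy,yaw+da]+([0,0] if fs else []),method="Nelder-Mead",options=dict(initial_simplex=None,maxiter=4000,xatol=1e-3,fatol=1e-3)) for dx in(-2,1) for dy in(-2,1) for da in(-2,2)),key=lambda r:r.fun)
    v=b.x;print("center",cx+v[0]/1e3,cy+v[1]/1e3,"yaw",v[2],"size",[sx*1e3+v[3],sy*1e3+v[4]] if fs else"","cost",b.fun,len(O),len(I));return b
E
python3 - <<'E'
from h import *
p=np.load("w2.npy",allow_pickle=True).item();W=cloud(p)
boxfit(W,.468,.23,4.4,.046,.043,(.0495,.06),(-1,.045))
boxfit(W,.468,.23,4.4,.046,.043,(.0495,.06),(-1,.045),fs=True)
boxfit(W,.468,.23,4.4,.046,.043,(.0505,.06),(-1,.049),fs=True)
E
```

```text
center 0.4674167470044332 0.22925279464909334 yaw 4.981792107114552 size  cost 212.0356164763922 6545 2766
center 0.467682463684169 0.22916085499415584 yaw 4.99680943254352 size [np.float64(45.4896019860243), np.float64(44.09338862146184)] cost 183.34130239728526 6545 2766
center 0.4677560645311225 0.22916629450925852 yaw 4.925038605386389 size [np.float64(45.45753067542288), np.float64(44.26342163867644)] cost 402.7473314622971 6250 3000
```

Calibrator bay: centre (0.4675, 0.2292), yaw about 4.9°, rim z 0.052, floor 0.015. Next, the dock.

```bash
python3 -m creep '[{"hand":0.088,"slide":[-0.053,0,-0.03],"turn":0},{"hand":0.088,"slide":[-0.06,0,0],"turn":0},{"hand":0.088,"slide":[-0.06,0,0],"turn":0},{"hand":0.088,"slide":[-0.06,0,0],"turn":0},{"hand":0.088,"slide":[-0.06,0,0],"turn":0}]'
python3 -m creep '[{"hand":0.088,"slide":[-0.06,0,0],"turn":0},{"hand":0.088,"slide":[-0.06,0,0],"turn":0},{"hand":0.088,"slide":[-0.06,0,0],"turn":0},{"hand":0.088,"slide":[0,0,0],"turn":0},{"hand":0.088,"slide":[0,0,0],"turn":0}]'
python3 - <<'E'
from h import *
p=snapshot("wrist");save(p,"w3.png");np.save("w3.npy",p,allow_pickle=True)
go(.46,-.245,.2,90)
W=cloud(p);hmap(W,.46,-.245,.06,"h3.png",hi=.1)
for t in["charger_bay","pack_center","pack_top","pack_pad_l","pack_pad_r"]:
    for r in pinpoint(t,p): u,v=r["uv"];print(t,r["uv"],r["conf"],world(p,u,v))
E
```

```text
clock: 3.65
tool_pos: [0.4687, -0.0641, 0.2016]
eef_rot: [0.707, 0.707, 0.001, 0.001]
contact_force: [2.1, -0.5, -0.1]
opening: 0.997
clock: 4.28
tool_pos: [0.4685, -0.2417, 0.2011]
eef_rot: [0.707, 0.707, 0.001, 0.001]
contact_force: [-0.1, 0.4, 0.3]
opening: 1.0
clock 4.325 pos [ 0.4686 -0.2407  0.201 ] yaw 90.11720551248919 turn 0.11720551248919264 slide after turn(mm) [-4.2719 -8.6254  0.9811] slide before [-4.2542 -8.6341  0.9811] tilt [ 0.0014  0.0005 -1.    ] F [-0.3147 -0.2412 -0.6948] op 87.94596016607353
charger_bay [250.0, 169.1] 0.75 [ 0.4544 -0.2465  0.0828]
pack_center [167.5, 56.5] 0.86 [ 0.3681 -0.3137  0.0496]
pack_center [251.2, 175.6] 0.73 [ 0.4591 -0.2455  0.0852]
pack_center [330.2, 28.1] 0.57 [ 0.356  -0.1932  0.1007]
pack_top [344.5, 11.8] 0.84 [ 0.3456 -0.1836  0.0971]
pack_top [157.3, 55.3] 0.59 [ 0.3671 -0.3222  0.0488]
pack_top [247.1, 183.1] 0.58 [ 0.4657 -0.2488  0.0832]
pack_pad_l [217.6, 175.9] 0.96 [ 0.4615 -0.2729  0.0762]
pack_pad_l [280.5, 182.0] 0.92 [ 0.4668 -0.2217  0.0755]
pack_pad_l [331.8, 69.7] 0.7 [ 0.3809 -0.1877  0.0876]
pack_pad_l [168.2, 80.8] 0.62 [ 0.385  -0.3268  0.0007]
pack_pad_l [164.1, 35.2] 0.55 [ 0.3512 -0.3168  0.0437]
pack_pad_r [217.6, 175.9] 0.96 [ 0.4615 -0.2729  0.0762]
pack_pad_r [280.5, 182.0] 0.92 [ 0.4668 -0.2217  0.0755]
pack_pad_r [331.8, 69.7] 0.7 [ 0.3809 -0.1877  0.0876]
pack_pad_r [168.2, 80.8] 0.62 [ 0.385  -0.3268  0.0007]
pack_pad_r [164.1, 35.2] 0.55 [ 0.3512 -0.3168  0.0437]
```

View pics/w3.png

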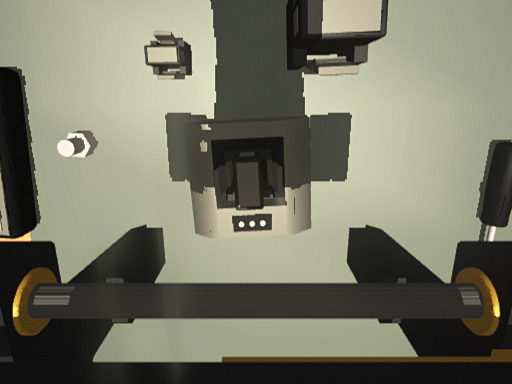

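View pics/h3.png

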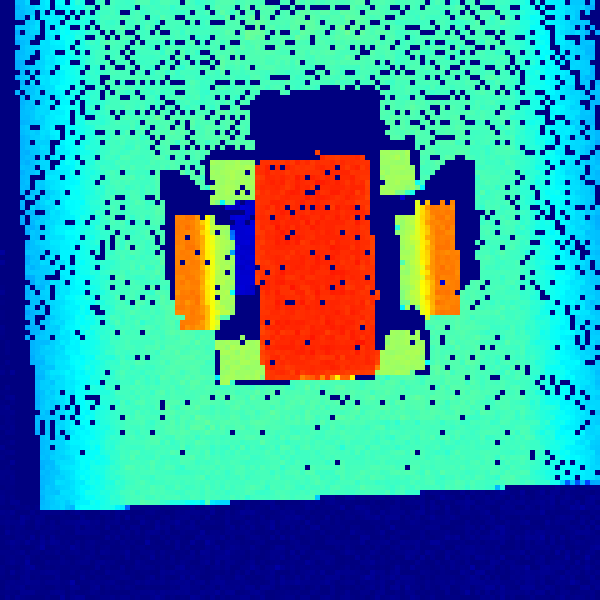

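The dock pack shows at (247,180). Its head is about 44×23 mm and the pads span about 56 mm, so it is the middle-sized one. The larger one is at top right (340,25) and the smaller at (168,55).

Run:
```python
from h import *
p=np.load("w3.npy",allow_pickle=True).item();W=cloud(p)
boxfit(W,.458,-.247,3,.044,.023,(-1,.070),(.0795,.09),half=.028)
boxfit(W,.458,-.247,3,.044,.023,(-1,.070),(.0795,.09),half=.028,fs=True)
m=(np.hypot(W[...,0]-.458,W[...,1]+.247)<.009);print("top z",np.median(W[m][:,2]),W[m][:,2].std())
for s in(1,-1):
  c=np.array([.458,-.247])+s*.026*np.array([-np.sin(np.radians(3)),np.cos(np.radians(3))])
  m=(np.hypot(W[...,0]-c[0],W[...,1]-c[1])<.014)&(W[...,2]>.06)&(W[...,2]<.078);Q=W[m];print("pad",len(Q),Q.min(0),Q.max(0),Q.mean(0))
m=(W[...,2]<.055)&(W[...,2]>.03)&(np.hypot(W[...,0]-.458,W[...,1]+.247)<.06)&(np.hypot(W[...,0]-.458,W[...,1]+.247)>.035);print("rim z",np.median(W[m][:,2]))
```

```text
center 0.4672283266945817 -0.2483029991982097 yaw 2.763010058998455 size  cost 7.149569864568882 2549 1442
center 0.46724231387775017 -0.24829976915414223 yaw 2.8059379198153445 size [np.float64(44.01637804754868), np.float64(22.972275874172595)] cost 7.107192801151459 2549 1442
top z 0.08382306048898713 0.0826132720804926
pad 198 [ 0.4545 -0.2281  0.0602] [ 0.4705 -0.2204  0.0764] [ 0.4618 -0.2241  0.0714]
pad 216 [ 0.457  -0.2769  0.0603] [ 0.4732 -0.2693  0.0765] [ 0.4645 -0.2727  0.0711]
rim z 0.04370619139308529
```

Run:
```python
from h import *
p=np.load("w3.npy",allow_pickle=True).item();W=cloud(p)
boxfit(W,.467,-.248,3,.044,.023,(-1,.070),(.0795,.09),half=.028,fs=True)
go(.467,-.2483,.165,92.8)
```

```text
center 0.4672310631098278 -0.2483019757804343 yaw 2.7772913754854724 size [np.float64(44.00170277391954), np.float64(22.990992877991804)] cost 7.135828151369298 2168 1516
clock 4.575 pos [ 0.4684 -0.2409  0.2004] yaw 90.14856515205607 turn -2.651434847943932 slide after turn(mm) [-7.3238 -1.8161 35.4372] slide before [-7.4    -1.4754 35.4372] tilt [ 0.0003  0.0002 -1.    ] F [-0.7389 -0.7647 -0.2779] op 88.01445322475779
```

```bash
python3 -m creep '[{"hand":0.088,"slide":[0,0,0],"turn":-2.65},{"hand":0.088,"slide":[-0.0073,-0.0016,0.035],"turn":0},{"hand":0.088,"slide":[0,0,0],"turn":0},{"hand":0.088,"slide":[0,0,0],"turn":0}]'
python3 - <<'E'
from h import *
p=snapshot("wrist");save(p,"w4.png");np.save("w4.npy",p,allow_pickle=True);W=cloud(p)
boxfit(W,.467,-.248,3,.044,.023,(-1,.070),(.0795,.09),half=.028,fs=True)
m=(np.hypot(W[...,0]-.467,W[...,1]+.2483)<.009);print("top z",np.median(W[m][:,2]))
go(.4672,-.2483,.058,92.8)
E
```

```text
clock: 5.08
tool_pos: [0.4673, -0.2491, 0.1658]
eef_rot: [0.69, 0.724, 0.0, 0.0]
contact_force: [1.3, -0.1, -0.4]
opening: 0.995
center 0.4674264175633014 -0.24829444386712235 yaw 2.8752033660742535 size [np.float64(44.55030516660246), np.float64(22.748158211398643)] cost 11.883826053066194 2713 1973
top z 0.08357949629018788
clock 5.125 pos [ 0.4675 -0.2492  0.1661] yaw 92.7200247652933 turn -0.07997523470669421 slide after turn(mm) [  0.8989  -0.4319 108.0969] slide before [  0.8983  -0.4332 108.0969] tilt [ 0.0014 -0.0001 -1.    ] F [ 0.0168 -0.7072  0.5815] op 88.07831618413812
```

View pics/w4.png

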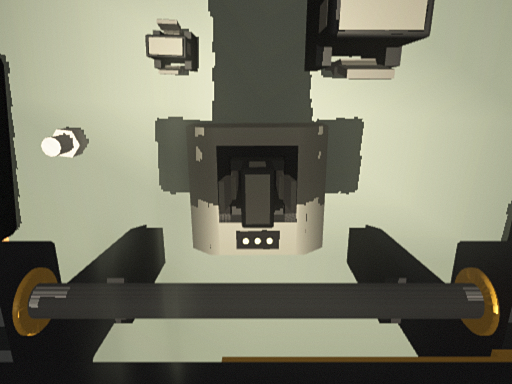

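The two views agree: pack centre (0.4673, -0.2483), yaw 2.8°, top z 0.0837. The head at (257,195) lies centred between the jaws. Descending now.

```bash
python3 -m creep '[{"hand":0.088,"slide":[0.0009,-0.0003,0.04],"turn":0},{"hand":0.088,"slide":[0,0,0.04],"turn":0},{"hand":0.088,"slide":[0,0,0.02],"turn":0},{"hand":0.088,"slide":[0,0,0.008],"turn":0},{"hand":0.088,"slide":[0,0,0],"turn":0}]'
python3 - <<'E'
from h import *
go(.4673,-.2483,.058,92.8)
p=snapshot("wrist");save(p,"w5.png")
E
```

```text
clock: 5.75
tool_pos: [0.467, -0.2486, 0.0577]
eef_rot: [0.69, 0.723, 0.0, 0.0]
contact_force: [0.4, 0.4, -0.5]
opening: 0.999
clock 5.75 pos [ 0.467  -0.2486  0.0577] yaw 92.68675841343143 turn -0.11324158656856298 slide after turn(mm) [ 0.2408  0.2755 -0.2835] slide before [ 0.2413  0.2751 -0.2835] tilt [ 0.0009 -0.0002 -1.    ] F [ 0.384   0.376  -0.4799] op 87.97341115948228
```

View pics/w5.png

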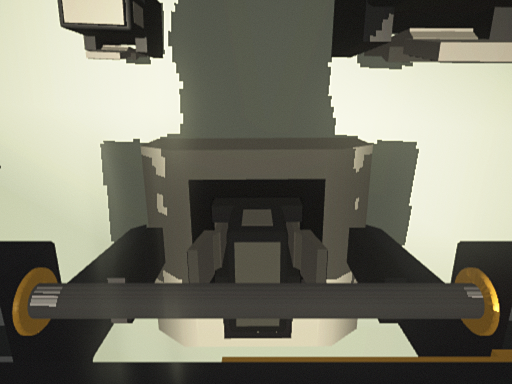

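The head sits centred at (257,262) with the pads inside the jaws. Closing gently.

```bash
python3 -m creep '[{"hand":0.058,"slide":[0,0,0],"turn":0},{"hand":0.048,"slide":[0,0,0],"turn":0},{"hand":0.04,"slide":[0,0,0],"turn":0},{"hand":0.034,"slide":[0,0,0],"turn":0}]' 22
python3 -m creep '[{"hand":0.026,"slide":[0,0,0],"turn":0},{"hand":0.026,"slide":[0,0,0],"turn":0},{"hand":0.026,"slide":[0,0,0],"turn":0}]' 22
python3 - <<'E'
from h import *
go(.4673,-.2483,.058,92.8)
E
```

```text
clock: 6.3
tool_pos: [0.4666, -0.2483, 0.0574]
eef_rot: [0.69, 0.723, 0.0, -0.0]
contact_force: [-0.1, 1.4, 3.8]
opening: 0.565
clock: 6.68
tool_pos: [0.4667, -0.2484, 0.0577]
eef_rot: [0.69, 0.723, 0.0, 0.0]
contact_force: [-1.4, 1.6, 6.3]
opening: 0.353
clock 6.675 pos [ 0.4667 -0.2484  0.0577] yaw 92.67727465088291 turn -0.12272534911710409 slide after turn(mm) [ 0.1066  0.6099 -0.3481] slide before [ 0.1079  0.6097 -0.3481] tilt [ 0.0006 -0.     -1.    ] F [-1.4251  1.5524  6.3136] op 31.130750955400295
```

Opening 31 mm means both tabs are at their stops, and the contact spring is pushing up with 6 N. Lifting slowly.

```bash
python3 -m creep '[{"hand":0.026,"slide":[0,0,-0.003],"turn":0},{"hand":0.026,"slide":[0,0,-0.005],"turn":0},{"hand":0.026,"slide":[0,0,-0.006],"turn":0}]'
python3 - <<'E'
from h import *
go(.4673,-.2483,.058,92.8)
E
```

```text
clock: 7.05
tool_pos: [0.466, -0.2487, 0.0711]
eef_rot: [0.691, 0.723, -0.0, -0.0]
contact_force: [-0.7, -0.3, -1.7]
opening: 0.351
clock 7.05 pos [ 0.466  -0.2487  0.0711] yaw 92.65489979678428 turn -0.14510020321571915 slide after turn(mm) [ 0.3107  1.3603 13.0994] slide before [ 0.3141  1.3595 13.0994] tilt [-0.0011  0.0002 -1.    ] F [-0.6772 -0.2539 -1.6986] op 30.953985261539703
```

```bash
python3 -m creep '[{"hand":0.026,"slide":[0,0.0005,-0.008],"turn":0},{"hand":0.026,"slide":[0,0,-0.01],"turn":0},{"hand":0.026,"slide":[0,0,-0.014],"turn":0},{"hand":0.026,"slide":[0,0,-0.02],"turn":0},{"hand":0.026,"slide":[0,0,-0.028],"turn":0}]'
python3 -m creep '[{"hand":0.026,"slide":[0,0,-0.02],"turn":0},{"hand":0.026,"slide":[0,0,0],"turn":0}]'
python3 - <<'E'
from h import *
go(.4675,.2292,.17,94.9)
p=snapshot("wrist");save(p,"w6.png");np.save("w6.npy",p,allow_pickle=True)
p=snapshot("scene");save(p,"s6.png")
E
```

```text
clock: 7.68
tool_pos: [0.4664, -0.2485, 0.1521]
eef_rot: [0.69, 0.723, -0.0, -0.001]
contact_force: [-0.2, -0.9, -1.7]
opening: 0.355
clock: 7.92
tool_pos: [0.4678, -0.249, 0.173]
eef_rot: [0.691, 0.723, 0.001, 0.002]
contact_force: [-0.3, -0.6, -3.4]
opening: 0.352
clock 7.925 pos [ 0.4678 -0.249   0.173 ] yaw 92.63961464234183 turn -2.26038535765818 slide after turn(mm) [476.4966  40.5052   2.3592] slide before [477.7234  21.6802   2.3592] tilt [ 0.0034 -0.0013 -1.    ] F [-0.297  -0.6195 -3.4122] op 31.039026901894683
```

View pics/w6.png

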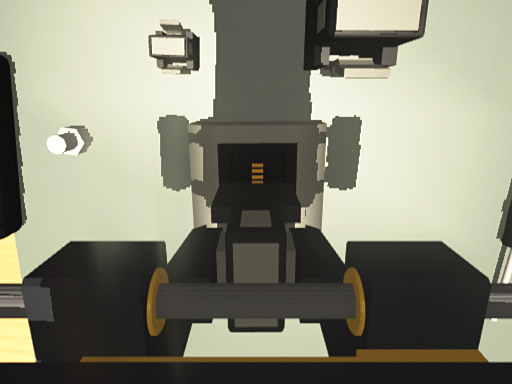

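View pics/s6.png

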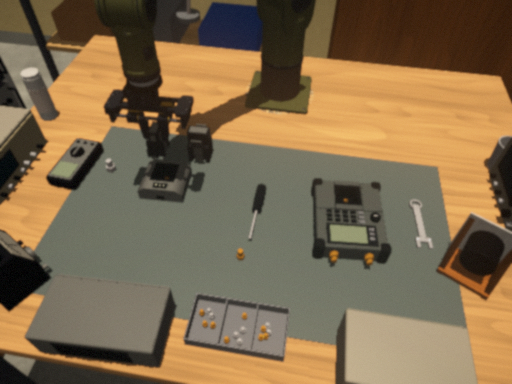

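```bash
cat >> h.py <<'E'
def inhand(p):
    s=get_state();r=R.from_quat(s["eef_rot"]).as_matrix();W=cloud(p);L=(W-s["tool_pos"])@r
    m=(np.abs(L[...,0])<.02)&(np.abs(L[...,1])<.03)&(np.abs(L[...,2]+.026)<.006);Q=L[m]
    if len(Q)<20: print("none",len(Q));return
    print("n",len(Q),"top z tool",np.median(Q[:,2]),"x range",np.percentile(Q[:,0],[1,99]),"y range",np.percentile(Q[:,1],[1,99]))
    # side edges per row
    E=[(b,)+tuple(np.percentile(Q[np.abs(Q[:,1]-b)<.0015,0],[2,98])) for b in np.arange(-.02,.006,.003) if (np.abs(Q[:,1]-b)<.0015).sum()>8]
    E=np.array(E)*1e3;print(E); f=np.polyfit(E[:,0],(E[:,1]+E[:,2])/2,1);print("midline at y=0",f[1],"slope deg",np.degrees(f[0]))
E
python3 - <<'E'
from h import *
p=np.load("w6.npy",allow_pickle=True).item();inhand(p)
E
```

```text
n 4688 top z tool -0.027114914894498094 x range [-0.019   0.0189] y range [-0.0208  0.0224]
[[-20.     -11.0759  10.0085]
 [-17.     -11.4992  10.4301]
 [-14.     -11.5524  10.0775]
 [-11.     -11.2858  10.5455]
 [ -8.     -19.6185  19.608 ]
 [ -5.     -17.5264  16.3943]
 [ -2.     -17.5095  16.3989]
 [  1.     -17.7153  16.5738]
 [  4.     -17.5808  16.5246]]
midline at y=0 -0.48538406447487087 slope deg 0.026197758695513898
```

```bash
python3 -m creep '[{"hand":0.026,"slide":[0.01,0,0],"turn":-2.2},{"hand":0.026,"slide":[0.03,0.003,0],"turn":0},{"hand":0.026,"slide":[0.045,0.004,0],"turn":0},{"hand":0.026,"slide":[0.055,0.005,0],"turn":0},{"hand":0.026,"slide":[0.055,0.005,0],"turn":0}]'
python3 -m creep '[{"hand":0.026,"slide":[0.055,0.005,0],"turn":0},{"hand":0.026,"slide":[0.055,0.005,0],"turn":0},{"hand":0.026,"slide":[0.055,0.005,0],"turn":0},{"hand":0.026,"slide":[0.055,0.004,0],"turn":0},{"hand":0.026,"slide":[0.035,0.003,0],"turn":0}]'
python3 -m creep '[{"hand":0.026,"slide":[0.02,0.001,0],"turn":0},{"hand":0.026,"slide":[0.006,0,0],"turn":0},{"hand":0.026,"slide":[0,0,0],"turn":0},{"hand":0.026,"slide":[0,0,0],"turn":0}]'
python3 - <<'E'
from h import *
go(.4669,.2295,.12,94.85)
p=snapshot("wrist");save(p,"w7.png");np.save("w7.npy",p,allow_pickle=True);inhand(p)
E
```

```text
clock: 8.65
tool_pos: [0.4671, -0.0504, 0.1706]
eef_rot: [0.676, 0.737, -0.0, -0.001]
contact_force: [1.0, 0.6, -2.2]
opening: 0.352
clock: 9.28
tool_pos: [0.4664, 0.2073, 0.1706]
eef_rot: [0.674, 0.738, 0.0, -0.001]
contact_force: [-0.3, -1.5, -2.9]
opening: 0.353
clock: 9.78
tool_pos: [0.467, 0.227, 0.171]
eef_rot: [0.677, 0.736, -0.001, 0.0]
contact_force: [-0.4, -0.2, -2.4]
opening: 0.353
clock 9.775 pos [0.467 0.227 0.171] yaw 94.73013322856913 turn -0.1198667714308499 slide after turn(mm) [ 2.5649  0.154  51.043 ] slide before [ 2.5652  0.1486 51.043 ] tilt [-0.0005 -0.0017 -1.    ] F [-0.4278 -0.1601 -2.421 ] op 31.083283562554623
n 4433 top z tool -0.025255081398917814 x range [-0.0188  0.019 ] y range [-0.0219  0.0212]
[[-20.     -11.2181  10.2294]
 [-17.     -11.305   10.2321]
 [-14.     -11.463   10.3328]
 [-11.     -19.6029  19.6872]
 [ -8.     -17.339   16.6134]
 [ -5.     -14.667   10.9892]
 [ -2.     -17.2754  15.1813]]
midline at y=0 -1.2178292634437147 slope deg -2.7698123091765905
```

View pics/w7.png

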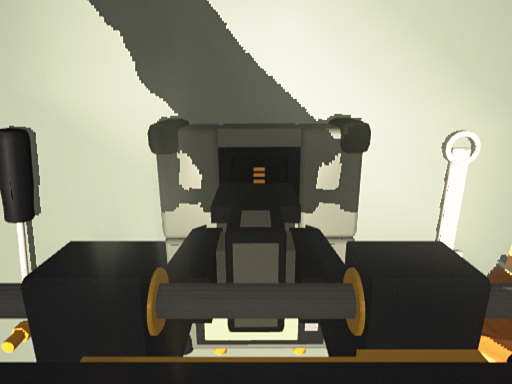

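Run:
```python
from h import *
p=np.load("w7.npy",allow_pickle=True).item();W=cloud(p)
hmap(W,.467,.229,.04,"h7.png",hi=.07)
boxfit(W,.467,.229,4.9,.0455,.0442,(.0495,.06),(-1,.045),half=.03)
p2=np.load("w2.npy",allow_pickle=True).item();W2=cloud(p2)
W2=W2.copy();W2[W2[...,0]>.465]=np.nan
boxfit(W2,.467,.229,4.9,.0455,.0442,(.0495,.06),(-1,.045),half=.03)
```

```text
center 0.46957685215911554 0.22987227962464518 yaw 7.274495065040652 size  cost 84.2853376920113 1275 1295
center 0.46887358938179663 0.22933401396435513 yaw 5.125086204887673 size  cost 40.339139624328226 1242 863
```

View pics/h7.png

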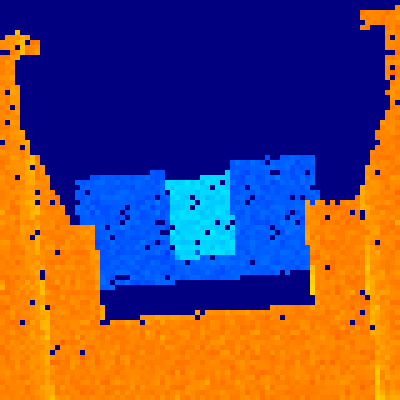

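The bay's visible near part agrees in y, about 0.229. Now lowering to just above the mouth and checking the alignment.

```bash
python3 -m creep '[{"hand":0.026,"slide":[0.0025,0,0.025],"turn":-0.1},{"hand":0.026,"slide":[0,0,0.025],"turn":0},{"hand":0.026,"slide":[0,0,0.012],"turn":0},{"hand":0.026,"slide":[0,0,0],"turn":0},{"hand":0.026,"slide":[0,0,0],"turn":0}]' 28
python3 - <<'E'
from h import *
go(.4668,.2295,.104,94.85)
p=snapshot("wrist");save(p,"w8.png");go(.4668,.2295,.104,94.85)
p=snapshot("scene");im=cv2.cvtColor(p["frame"],cv2.COLOR_RGB2BGR)[130:280,280:430];cv2.imwrite("pics/s8.png",cv2.resize(im,None,fx=4,fy=4))
E
```

```text
clock: 10.45
tool_pos: [0.4671, 0.2317, 0.1099]
eef_rot: [0.676, 0.737, 0.001, 0.0]
contact_force: [-0.1, -0.5, -2.4]
opening: 0.35
clock 10.45 pos [0.4671 0.2317 0.1099] yaw 94.94180318835171 turn 0.09180318835171875 slide after turn(mm) [-2.159  -0.5329  5.9   ] slide before [-2.1581 -0.5363  5.9   ] tilt [ 0.0011  0.0007 -1.    ] F [-0.1455 -0.4638 -2.4126] op 30.810990059012482
clock 10.5 pos [0.4672 0.2318 0.11  ] yaw 94.9485658232862 turn 0.09856582328620789 slide after turn(mm) [-2.2709 -0.5661  6.016 ] slide before [-2.2699 -0.57    6.016 ] tilt [ 0.0013  0.0009 -1.    ] F [ 0.3694 -0.4775 -2.5147] op 30.870610680288298
```

View pics/w8.png

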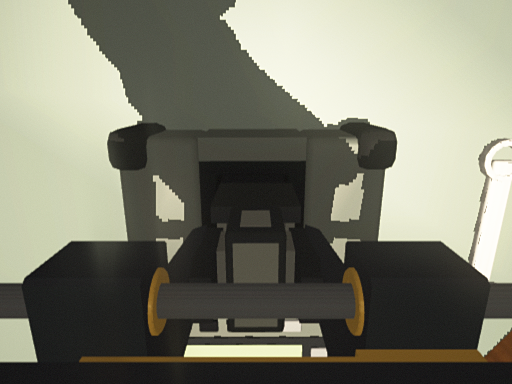

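View pics/s8.png

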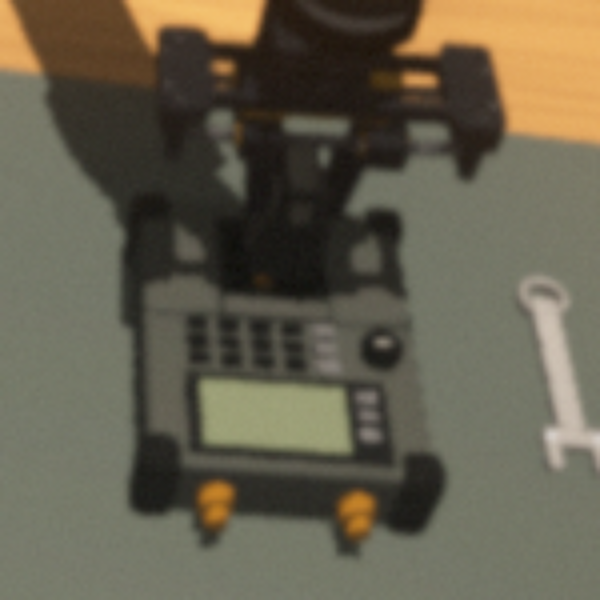

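The stem, at columns 216–302, is right of the bay, at columns 201–307. That agrees with the 2.2 mm error in the tool position, so I'll correct it and recheck.

```bash
python3 -m creep '[{"hand":0.026,"slide":[-0.0022,-0.0004,0.002],"turn":0},{"hand":0.026,"slide":[0,0,0],"turn":0},{"hand":0.026,"slide":[0,0,0],"turn":0}]' 28
python3 - <<'E'
from h import *
s=get_state();go(.4668,.2295,.104,94.85)
p=snapshot("wrist");save(p,"w9.png");np.save("w9.npy",p,allow_pickle=True)
W=cloud(p);r=R.from_quat(s["eef_rot"]).as_matrix();L=(W-s["tool_pos"])@r*1e3
for v in range(160,226,4):
    row=L[v]; 
    rim=(W[v,:,2]>.049)&(W[v,:,2]<.056); st=(row[:,2]>-10)&(row[:,2]<47)&(np.abs(row[:,0])<30)&(W[v,:,2]>.06)
    l=row[rim&(row[:,0]<-15)&(row[:,0]>-45)];q=row[rim&(row[:,0]>15)&(row[:,0]<45)];k=row[st]
    print(v,"rim L",l[:,0].max() if len(l) else None,"R",q[:,0].min() if len(q) else None,"y",np.median(l[:,1]) if len(l) else None,"| stem",(k[:,0].min(),k[:,0].max(),np.median(k[:,1]),np.median(k[:,2])) if len(k) else None)
E
```

```text
clock: 10.92
tool_pos: [0.4665, 0.2294, 0.1073]
eef_rot: [0.676, 0.737, 0.0, -0.0]
contact_force: [-0.7, -0.4, -2.5]
opening: 0.352
clock 10.925 pos [0.4665 0.2294 0.1073] yaw 94.95882173392442 turn 0.10882173392442951 slide after turn(mm) [0.081  0.3549 3.3054] slide before [0.0803 0.3551 3.3054] tilt [ 0.0001  0.0002 -1.    ] F [-0.6751 -0.3954 -2.5025] op 31.05367664272372
160 rim L -15.269964643965936 R 15.378758658985152 y -33.45809589617302 | stem None
164 rim L -15.291939451074136 R 15.443064488100783 y -31.018985345346543 | stem None
168 rim L -15.409010408727305 R 15.452260541650794 y -28.579435593322884 | stem None
172 rim L -15.372238335894142 R 15.440289416045808 y -26.148108247514365 | stem None
176 rim L -15.441475279486497 R 15.608416268355949 y -23.77827005882092 | stem None
180 rim L -21.640401518205657 R 21.580356584508536 y -21.277077216730103 | stem None
184 rim L -22.339061569677032 R 21.744872809043358 y -18.830160316320388 | stem (np.float64(-20.404392508100884), np.float64(19.734609204809452), np.float64(-21.70417807723185), np.float64(44.329319836005006))
188
[... 1377 characters left out ...]
68872936112), np.float64(-21.28929852625906), np.float64(-1.5691530115350023))
216 rim L -28.274425020773286 R 27.913906128256958 y 1.7305066673581586 | stem (np.float64(-20.436366335111085), np.float64(19.91757966376951), np.float64(-21.45586850859752), np.float64(-6.986897264842195))
220 rim L -28.459349374224615 R 27.80872728305591 y 4.332523747544551 | stem (np.float64(-20.45311298907978), np.float64(20.129070485361943), np.float64(-15.141252137733986), np.float64(4.7924178778926025))
224 rim L -24.832343066887102 R 24.209924546963276 y 6.861008544216129 | stem (np.float64(-19.479217960749487), np.float64(19.127184617208883), np.float64(-7.862422386435062), np.float64(18.15269189963546))
```

View pics/w9.png

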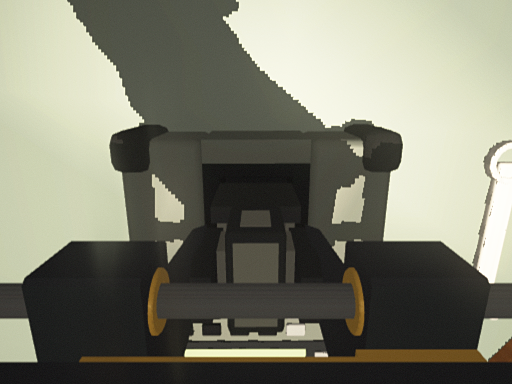

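Run:
```python
from h import *
p=np.load("w9.npy",allow_pickle=True).item();s=get_state()
W=cloud(p);r=R.from_quat(s["eef_rot"]).as_matrix();L=(W-s["tool_pos"])@r*1e3
for u in range(205,312,8):
    c=L[150:200,u];z=W[150:200,u,2]; i=np.where((z<.045))[0]; 
    a=i[0] if len(i) else 0
    print(u,[(round(c[k,0],1),round(c[k,1],2),round(z[k],4)) for k in range(a-3,a+1)])
```

```text
205 [(np.float64(-31.1), np.float64(-10.49), np.float64(0.0515)), (np.float64(-31.0), np.float64(-10.13), np.float64(0.0525)), (np.float64(-31.1), np.float64(-9.26), np.float64(0.0517)), (np.float64(-29.8), np.float64(-39.44), np.float64(0.0525))]
213 [(np.float64(-26.1), np.float64(-10.73), np.float64(0.0523)), (np.float64(-26.1), np.float64(-10.11), np.float64(0.0524)), (np.float64(-26.2), np.float64(-9.3), np.float64(0.0518)), (np.float64(-25.1), np.float64(-39.42), np.float64(0.0523))]
221 [(np.float64(-20.8), np.float64(-23.89), np.float64(0.0526)), (np.float64(-20.9), np.float64(-23.21), np.float64(0.0523)), (np.float64(-21.6), np.float64(-20.93), np.float64(0.0456)), (np.float64(-21.7), np.float64(-20.11), np.float64(0.0448))]
229 [(np.float64(-16.1), np.float64(-24.53), np.float64(0.0527)), (np.float64(-16.1), np.float64(-23.73), np.float64(0.0519)), (np.float64(-16.2), np.float64(-22.89), np.float64(0.051)), (np.float64(-19.3), np.float64(-13.34), np.float64(0.0147))]
237 [(np.float64(-11.3), np.float64(-24.51), np.float64(0.0526)), (np.float64(-11.4), np.float64(-23.52), np
[... 1625 characters left out ...]
loat64(-21.65), np.float64(0.0879)), (np.float64(18.0), np.float64(-21.95), np.float64(0.0905)), (np.float64(17.9), np.float64(-21.7), np.float64(0.0913)), (np.float64(21.6), np.float64(-39.37), np.float64(0.0521))]
301 [(np.float64(27.4), np.float64(-10.44), np.float64(0.0514)), (np.float64(27.3), np.float64(-10.1), np.float64(0.0523)), (np.float64(27.5), np.float64(-9.08), np.float64(0.0511)), (np.float64(26.3), np.float64(-39.32), np.float64(0.0517))]
309 [(np.float64(32.7), np.float64(-9.77), np.float64(0.0492)), (np.float64(32.8), np.float64(-8.95), np.float64(0.0487)), (np.float64(32.8), np.float64(-8.32), np.float64(0.0487)), (np.float64(30.9), np.float64(-39.41), np.float64(0.0524))]
```

The gaps around the stem measure about 1.0 mm on the near side and 1.0 / 1.6 mm left and right, and the yaw matches. Inserting slowly with the tabs squeezed.

```bash
python3 -m creep '[{"hand":0.026,"slide":[0.0003,0,0.004],"turn":0},{"hand":0.026,"slide":[0,0,0.004],"turn":0},{"hand":0.026,"slide":[0,0,0.004],"turn":0},{"hand":0.026,"slide":[0,0,0],"turn":0}]' 28
python3 - <<'E'
from h import *
go(.4668,.2295,.064,94.85)
E
```

```text
clock: 11.48
tool_pos: [0.4661, 0.2296, 0.0948]
eef_rot: [0.676, 0.737, -0.0, -0.0]
contact_force: [-0.3, -0.4, -2.6]
opening: 0.353
clock 11.475 pos [0.4661 0.2296 0.0948] yaw 94.97652654015597 turn 0.12652654015596454 slide after turn(mm) [-0.1351  0.6887 30.7679] slide before [-0.1366  0.6884 30.7679] tilt [-0.0007 -0.0004 -1.    ] F [-0.2786 -0.3859 -2.5584] op 31.126781126870497
```

```bash
python3 -m creep '[{"hand":0.026,"slide":[0,0.0003,0.005],"turn":0},{"hand":0.026,"slide":[0,0,0.005],"turn":0},{"hand":0.026,"slide":[0,0,0.005],"turn":0},{"hand":0.026,"slide":[0,0,0.003],"turn":0},{"hand":0.026,"slide":[0,0,0],"turn":0}]' 28
python3 - <<'E'
from h import *
go(.4668,.2295,.064,94.85)
E
```

```text
clock: 12.1
tool_pos: [0.4665, 0.2297, 0.077]
eef_rot: [0.676, 0.737, -0.0, -0.0]
contact_force: [-0.8, -0.7, -2.1]
opening: 0.352
clock 12.1 pos [0.4665 0.2297 0.077 ] yaw 94.9697704817097 turn 0.11977048170970761 slide after turn(mm) [-0.198   0.2464 12.9575] slide before [-0.1985  0.2459 12.9575] tilt [-0.0004 -0.0002 -1.    ] F [-0.8024 -0.7499 -2.1227] op 30.976673895773764
```

```bash
python3 -m creep '[{"hand":0.026,"slide":[0,0,0.004],"turn":0},{"hand":0.026,"slide":[0,0,0.004],"turn":0},{"hand":0.026,"slide":[0,0,0],"turn":0}]' 28
python3 -m creep '[{"hand":0.026,"slide":[0,0,0.002],"turn":0},{"hand":0.026,"slide":[0,0,0.0015],"turn":0},{"hand":0.026,"slide":[0,0,0],"turn":0}]'
python3 - <<'E'
from h import *
go(.4668,.2295,.064,94.85)
E
```

```text
clock: 12.48
tool_pos: [0.4669, 0.2299, 0.0694]
eef_rot: [0.676, 0.737, 0.0, 0.0]
contact_force: [-0.3, -0.1, 3.6]
opening: 0.351
clock: 12.85
tool_pos: [0.4669, 0.2299, 0.066]
eef_rot: [0.676, 0.737, 0.0, 0.0]
contact_force: [-1.1, -0.4, 5.7]
opening: 0.347
clock 12.85 pos [0.4669 0.2299 0.066 ] yaw 94.96431466260852 turn 0.1143146626085354 slide after turn(mm) [-0.3511 -0.1502  2.0059] slide before [-0.3508 -0.1509  2.0059] tilt [ 0.0007  0.0004 -1.    ] F [-1.075  -0.4013  5.6665] op 30.605069266122936
```

```bash
python3 -m creep '[{"hand":0.026,"slide":[0,0,0.001],"turn":0},{"hand":0.026,"slide":[0,0,0],"turn":0}]' 28
python3 -m creep '[{"hand":0.026,"slide":[0,0,0.001],"turn":0},{"hand":0.026,"slide":[0,0,0],"turn":0}]'
python3 - <<'E'
from h import *
go(.4668,.2295,.064,94.85)
p=snapshot("wrist");save(p,"w10.png");inhand(p)
E
```

```text
clock: 13.1
tool_pos: [0.4669, 0.2299, 0.0651]
eef_rot: [0.676, 0.737, 0.0, 0.0]
contact_force: [0.3, 0.6, 6.3]
opening: 0.35
clock: 13.35
tool_pos: [0.4669, 0.2299, 0.0642]
eef_rot: [0.676, 0.737, 0.0, 0.0]
contact_force: [-1.0, -0.4, 7.3]
opening: 0.351
clock 13.35 pos [0.4669 0.2299 0.0642] yaw 94.96584517171401 turn 0.11584517171399966 slide after turn(mm) [-0.371  -0.1722  0.1534] slide before [-0.3707 -0.173   0.1534] tilt [ 0.0008  0.0005 -1.    ] F [-0.9859 -0.378   7.3008] op 30.921581923998417
n 4448 top z tool -0.025380038383460153 x range [-0.019   0.0189] y range [-0.0219  0.0213]
[[-20.     -11.0306  10.5611]
 [-17.     -11.0627  10.4345]
 [-14.     -11.1776  10.5143]
 [-11.     -19.5561  19.6094]
 [ -8.     -17.0895  16.7253]
 [ -5.     -16.7711  11.4204]
 [ -2.     -16.9037  11.3021]
 [  1.     -17.0145  16.7171]]
midline at y=0 -1.5515754490403142 slope deg -4.336188742518026
```

View pics/w10.png

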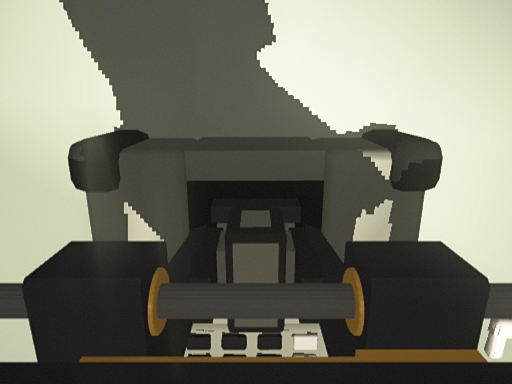

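```bash
python3 -m creep '[{"hand":0.026,"slide":[0,0,0.0007],"turn":0},{"hand":0.026,"slide":[0,0,0],"turn":0}]'
python3 -m creep '[{"hand":0.026,"slide":[0,0,0.0005],"turn":0},{"hand":0.026,"slide":[0,0,0],"turn":0}]'
```

```text
clock: 13.65
tool_pos: [0.4669, 0.2299, 0.0637]
eef_rot: [0.676, 0.737, 0.0, 0.0]
contact_force: [-1.6, -1.0, 9.9]
opening: 0.349
clock: 13.9
tool_pos: [0.4669, 0.2299, 0.0637]
eef_rot: [0.676, 0.737, 0.001, 0.0]
contact_force: [-2.3, -0.6, 14.0]
opening: 0.348
```

The pack is on the floor: z stopped at 0.0637 and the force rose to 14 N. Letting the tabs go.

```bash
python3 -m creep '[{"hand":0.07,"slide":[0,0,0],"turn":0},{"hand":0.07,"slide":[0,0,0],"turn":0},{"hand":0.08,"slide":[0,0,0],"turn":0},{"hand":0.08,"slide":[0,0,0],"turn":0}]'
python3 - <<'E'
from h import *
go(.4668,.2295,.064,94.85)
p=snapshot("wrist");save(p,"w11.png");inhand(p)
E
```

```text
clock: 14.4
tool_pos: [0.4666, 0.2297, 0.0623]
eef_rot: [0.676, 0.737, -0.0, -0.0]
contact_force: [-0.2, -0.3, 0.9]
opening: 0.778
clock 14.4 pos [0.4666 0.2297 0.0623] yaw 94.96796715263167 turn 0.11796715263167812 slide after turn(mm) [-0.2081  0.1451 -1.7275] slide before [-0.2084  0.1447 -1.7275] tilt [-0.0002  0.     -1.    ] F [-0.1648 -0.3474  0.9461] op 68.54150800292086
n 4438 top z tool -0.027902673195681387 x range [-0.0111  0.0112] y range [-0.0218  0.0214]
[[-20.     -10.6956  10.8246]
 [-17.     -10.9188  10.9651]
 [-14.     -10.9466  10.9742]
 [-11.     -10.9559  10.789 ]
 [ -8.     -10.6867  10.7873]
 [ -5.     -10.7853  10.8796]
 [ -2.     -11.2976  11.4076]]
midline at y=0 0.031677542561904436 slope deg 0.03824582079247466
```

View pics/w11.png

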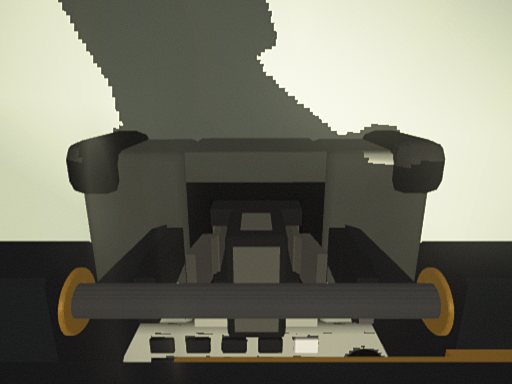

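Top z is now 0.0902, which puts the foot 1 mm above the floor, and both pads have flared out at (205,258) and (308,258). Backing straight up and checking from two heights.

```bash
python3 -m creep '[{"hand":0.088,"slide":[0,0,0],"turn":0},{"hand":0.088,"slide":[0,0,0],"turn":0},{"hand":0.088,"slide":[0,0,-0.02],"turn":0},{"hand":0.088,"slide":[0,0,-0.04],"turn":0},{"hand":0.088,"slide":[0,0,-0.045],"turn":0}]'
python3 -m creep '[{"hand":0.088,"slide":[0,0,0],"turn":0},{"hand":0.088,"slide":[0,0,0],"turn":0},{"hand":0.088,"slide":[0,0,0],"turn":0},{"hand":0.088,"slide":[0,0,0],"turn":0}]'
cat > chk.py <<'E'
from h import *
import sys
go(.4675,.2292,.17,94.85)
p=snapshot("wrist");save(p,sys.argv[1]+".png");W=cloud(p);hmap(W,.4675,.2292,.05,sys.argv[1]+"h.png",hi=.1)
boxfit(W,.4675,.2292,4.9,.044,.023,(-1,.074),(.085,.096),half=.028,fs=True)
m=(np.hypot(W[...,0]-.4675,W[...,1]-.2292)<.009);print("top z",np.median(W[m][:,2]))
m=(np.hypot(W[...,0]-.4675,W[...,1]-.2292)<.055)&(W[...,2]>.045)&(W[...,2]<.056);print("rim z",np.median(W[m][:,2]))
a=np.radians(4.9);B=np.array([[np.cos(a),-np.sin(a)],[np.sin(a),np.cos(a)]]);L=(W[...,:2]-[.4675,.2292])@B
for s in(1,-1):
    m=(s*L[...,1]>.014)&(s*L[...,1]<.034)&(abs(L[...,0])<.011)&(W[...,2]>.078)&(W[...,2]<.086);print("pad",s,"outer edge mm",1e3*np.percentile(s*L[...,1][m],[2,98]),"top z",np.percentile(W[...,2][m],95))
E
python3 chk.py w12
```

```text
clock: 15.08
tool_pos: [0.4662, 0.2294, 0.1682]
eef_rot: [0.676, 0.737, -0.001, -0.0]
contact_force: [0.1, 0.3, -0.6]
opening: 0.999
clock: 15.58
tool_pos: [0.4661, 0.2294, 0.1665]
eef_rot: [0.676, 0.737, -0.001, -0.0]
contact_force: [0.7, 1.4, 0.2]
opening: 0.997
clock 15.575 pos [0.4661 0.2294 0.1665] yaw 94.97832474493217 turn 0.12832474493217205 slide after turn(mm) [-0.3619  1.3388 -3.4859] slide before [-0.3649  1.338  -3.4859] tilt [-0.0018 -0.001  -1.    ] F [0.6712 1.4006 0.1771] op 87.83623530162726
center 0.4674712133741848 0.22969376959247806 yaw 5.261712932679805 size [np.float64(44.000072185610854), np.float64(22.998996046077487)] cost 11.204949725648493 2694 2071
top z 0.09053633252393042
rim z 0.051990975261644534
pad 1 outer edge mm [23.5929 28.4775] top z 0.08322014277844945
pad -1 outer edge mm [22.6033 27.6161] top z 0.08320334653316842
```

View pics/w12.png

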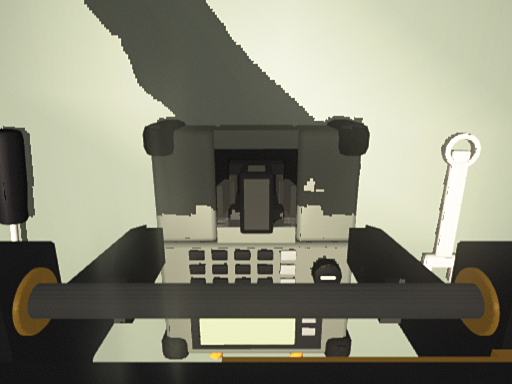

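View pics/w12h.png

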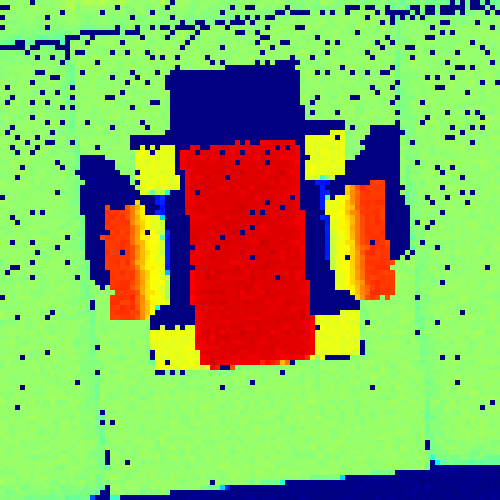

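```bash
python3 -m creep '[{"hand":0.088,"slide":[0,0,-0.04],"turn":0},{"hand":0.088,"slide":[0,0,-0.03],"turn":0},{"hand":0.088,"slide":[0,0,0],"turn":0},{"hand":0.088,"slide":[0,0,0],"turn":0}]'
python3 chk.py w13
python3 - <<'E'
from h import *
p=snapshot("scene");save(p,"s13.png")
E
```

```text
clock: 16.12
tool_pos: [0.4662, 0.2293, 0.2367]
eef_rot: [0.676, 0.737, -0.001, -0.0]
contact_force: [0.1, -0.6, 0.1]
opening: 0.999
clock 16.125 pos [0.4662 0.2293 0.2367] yaw 94.96393335297554 turn 0.1139333529755504 slide after turn(mm) [-0.1493  1.3408 66.6949] slide before [-0.1519  1.3405 66.6949] tilt [-0.0012 -0.0008 -1.    ] F [ 0.117  -0.5719  0.137 ] op 88.05121345798906
center 0.4674579040131185 0.23010710164277282 yaw 4.62687109993203 size [np.float64(44.00150802191474), np.float64(22.99940685151557)] cost 6.285325392762392 1705 1260
top z 0.0906809369728736
rim z 0.05199087259136781
pad 1 outer edge mm [23.6955 28.3889] top z 0.08308609905822739
pad -1 outer edge mm [22.7037 27.6956] top z 0.08300224617733738
```

View pics/s13.png

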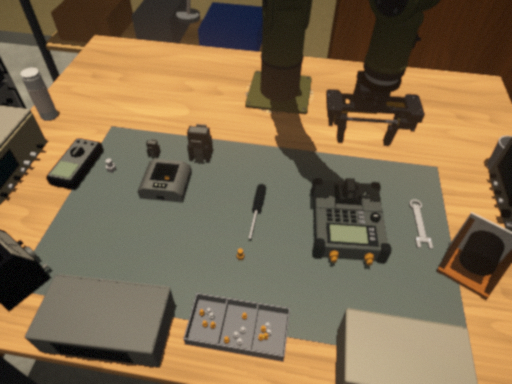

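The dock is empty at (168,178) and the pack stands in the calibrator at (350,190). The screwdriver, wrench, fittings and look-alikes are where they were. The top is 38.6 mm above the rim, the same as it stood in the dock when latched (38.7 mm). Handing in.

```bash
python3 -c "from plant import finish_job;print(finish_job())"
```

```text
the job is handed in; nothing more can be done
None
```

The battery pack is in the calibrator's bay, fully home with both tabs snapped out, and the job is handed in at about 16 s. I squeezed the tabs at 22 N and lifted the pack straight up out of the dock. Then I lowered it into the bay with the tabs held at 28 N until it touched the floor (peak upward force 14 N), and let the tabs go.

- **Seating:** from two heights, the pack's top measured 38.5 and 38.7 mm above the rim. Fully home should give 38 mm, and a pack that has not snapped in stands at 40 mm or more. It measured 38.7 mm in the dock while latched (against the dock's stated 45 mm height; that rim read 43.7 mm by depth), so I put the extra half millimetre down to camera error.
- **Tabs:** the two pads measure 56 mm over their outsides, which is their free width.
- **Position:** the pack's centre is within about 1 mm of the measured bay centre. The yaw read 5.3° and 4.6° in the two views, against 4.9° for the bay; I took that as measurement scatter.
- **Rest of the bench:** in the last picture the dock is empty, the screwdriver, wrench, fittings and look-alike packs look unmoved, and the gripper is clear of everything. I judged this by eye and did not measure it.

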